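# Lay out the knob size samples

## Task

Set the four loose black knobs standing on the bench between the robot and the dark wooden sample board out as a size row on the white pads of that board (leave out those in the carton and the tray): the smallest on the pad next to the brass pin, then each bigger one on the next pad, the largest farthest from the pin. Stand each knob upright, dome up, in the middle of its pad, and let go.

Things in the scene. Friction and masses are not known exactly. Their poses are not given: they have to be found in the camera images.
- knob_q: the smallest of four loose black plastic mushroom knobs: domed round head 30 mm across, 36 mm tall overall, standing dome up on a flat round foot 21 mm across. The head's straight vertical band, the place to grip, lies 18 to 28 mm above the underside; dome above, thin neck below. Origin: centre of the foot's underside; z up along the axis; yaw is meaningless (round).
- knob_s: the second smallest of four loose black plastic mushroom knobs: domed round head 40 mm across, 44 mm tall overall, standing dome up on a flat round foot 28 mm across. The head's straight vertical band, the place to grip, lies 22 to 32 mm above the underside; dome above, thin neck below. Origin: centre of the foot's underside; z up along the axis; yaw is meaningless (round).
- knob_p: the second largest of four loose black plastic mushroom knobs: domed round head 50 mm across, 52 mm tall overall, standing dome up on a flat round foot 35 mm across. The head's straight vertical band, the place to grip, lies 26 to 36 mm above the underside; dome above, thin neck below. Origin: centre of the foot's underside; z up along the axis; yaw is meaningless (round).
- knob_r: the largest of four loose black plastic mushroom knobs: domed round head 60 mm across, 60 mm tall overall, standing dome up on a flat round foot 42 mm across. The head's straight vertical band, the place to grip, lies 30 to 40 mm above the underside; dome above, thin neck below. Origin: centre of the foot's underside; z up along the axis; yaw is meaningless (round).
- pad_a: one of four identical white plastic discs, 46 mm across, 3 mm thick, fixed 95 mm apart in a straight row along the middle of a fixed dark wooden board (90 x 470 mm, 20 mm thick). Which letter lies where in the row varies. Origin: centre of the pad's underside, on the board's top (20 mm above the table); the pad's top is 3 mm higher. y runs along the row, either way.
- pad_b: one of four identical white plastic discs, 46 mm across, 3 mm thick, fixed 95 mm apart in a straight row along the middle of a fixed dark wooden board (90 x 470 mm, 20 mm thick). Which letter lies where in the row varies. Origin: centre of the pad's underside, on the board's top (20 mm above the table); the pad's top is 3 mm higher. y runs along the row, either way.
- pad_c: one of four identical white plastic discs, 46 mm across, 3 mm thick, fixed 95 mm apart in a straight row along the middle of a fixed dark wooden board (90 x 470 mm, 20 mm thick). Which letter lies where in the row varies. Origin: centre of the pad's underside, on the board's top (20 mm above the table); the pad's top is 3 mm higher. y runs along the row, either way.
- pad_d: one of four identical white plastic discs, 46 mm across, 3 mm thick, fixed 95 mm apart in a straight row along the middle of a fixed dark wooden board (90 x 470 mm, 20 mm thick). Which letter lies where in the row varies. Origin: centre of the pad's underside, on the board's top (20 mm above the table); the pad's top is 3 mm higher. y runs along the row, either way.
- pin: fixed upright brass pin, 12 mm thick, 30 mm tall, on one end of the board, in line with the pads, 62.5 mm from the centre of the nearest; it marks the end for the smallest knob. The other end has a low pale wooden block (60 x 22 x 14 mm); the two may be swapped. Origin: centre of its underside, on the board's top.

How it is judged (in metres and radians):
At the end, for the whole second after the job is handed in: Each knob stands upright (within 0.1 rad) on its pad, released and at rest, its centre within 14 mm of the pad's centre; counted from the brass pin the heads are 30, 40, 50 and 60 mm across ((horizontal distance between knob_q and pad_a below 0.014 m or horizontal distance between knob_q and pad_b below 0.014 m or horizontal distance between knob_q and pad_c below 0.014 m or horizontal distance between knob_q and pad_d below 0.014 m) and horizontal distance between knob_q and pin between 0.0325 and 0.0925 m and height (world z) of knob_q between 0.018 and 0.028 m and angle between each of knob_q, knob_s, knob_p, knob_r's own z axis and vertical below 0.1 rad and linear speed of each of knob_q, knob_s, knob_p, knob_r below 0.02 m/s and angular speed of each of knob_q, knob_s, knob_p, knob_r below 0.2 rad/s and (horizontal distance between knob_s and pad_a below 0.014 m or horizontal distance between knob_s and pad_b below 0.014 m or horizontal distance between knob_s and pad_c below 0.014 m or horizontal distance between knob_s and pad_d below 0.014 m) and horizontal distance between knob_s and pin between 0.1275 and 0.1875 m and height (world z) of knob_s between 0.018 and 0.028 m and (horizontal distance between knob_p and pad_a below 0.014 m or horizontal distance between knob_p and pad_b below 0.014 m or horizontal distance between knob_p and pad_c below 0.014 m or horizontal distance between knob_p and pad_d below 0.014 m) and horizontal distance between knob_p and pin between 0.2225 and 0.2825 m and height (world z) of knob_p between 0.018 and 0.028 m and (horizontal distance between knob_r and pad_a below 0.014 m or horizontal distance between knob_r and pad_b below 0.014 m or horizontal distance between knob_r and pad_c below 0.014 m or horizontal distance between knob_r and pad_d below 0.014 m) and horizontal distance between knob_r and pin between 0.3175 and 0.3775 m and height (world z) of knob_r between 0.018 and 0.028 m); the robot touches nothing.
It also fails if it takes over 102 s, if anything falls off the work surface, if the arm or the gripper's body presses on something with over 40 N, if the wrist force passes 120 N, or if a joint passes its speed limit or range.

## Robot

A 6-joint arm with a two-finger parallel gripper is mounted at the origin on the work surface. World frame = base frame: x ahead of the robot, y to its left, z up, the work surface at z = 0. Lengths are in m, angles in degrees, forces in N, time in s.
With the tool pointing down it reaches from about 0.325 to 0.75 m from the base axis. Payload 7.6 kg.
Tool frame: the origin (TCP) lies at the very end of the fingers, on their centre line; the grasp point (between the pads) lies 19 mm behind it; z points along the fingers, y is the line along which they close (so a half turn about z gives the same grasp; the last joint's range is limited). The gripper opens to 85 mm and grips with 20 to 120 N. Pads are 22 mm wide; open, the fingers measure 114 mm over their backs; the gripper's body (76 mm by 85 mm) begins 54 mm behind the grasp point. The pads swing forward as they close: fully open they stand 13 mm farther back than shut.
Start: joints at [68.165, 2.991, 80.254, -0, 96.75, -4.028], TCP at [0.161, 0.5, 0.231] pointing down, gripper open.
Joint ranges: [-166.34, 166.34], [-52.06, 124.39], [6.96, 135.62], [-60.46, 240.46], [14.63, 156.25], [-167.68, 167.68]. Speed limits (degrees/s): [147.25, 147.25, 172.46, 180, 180, 180].

## Interface

Orientations are given as [roll, pitch, yaw] about the fixed x, y, z axes, in that order (R = Rz(yaw) Ry(pitch) Rx(roll)).
In Python, from rig import ctrl gives the robot as it stands. Calls block until the motion is done:
- ctrl.move_ptp(position, orientation): joint-space move of the TCP to a pose.
- ctrl.move_l(position, frame=None, feed=0.15, until_force=None): straight line of the TCP; frame=None keeps the orientation; feed is the mean speed in m/s. With until_force (N) it stops when the force on the tool has changed by that much, and returns True; else False.
- ctrl.set_joints(angles): joint-space move.
- ctrl.command_gripper(opening, squeeze=None): finger opening in m; squeeze is the grip in N (None keeps the last); returns when the fingers have stopped.
- ctrl.pause(seconds).
- ctrl.inverse_kinematics(position, orientation): joint angles nearest the present ones, or None.
- ctrl.capture(name): name is "scene" or "side" or "wrist"; returns a dict with "image" (400x640x3 uint8, red, green, blue), "fx", "fy", "cx", "cy" (pixels), "D" ([k1, k2, p1, p2, k3] as OpenCV has them; the pictures are not rectified), "R" (3x3) and "t" (3): a world point X has camera coordinates R X + t. Camera axes: x right, y down, z forward; pixel columns grow to the right and rows downward; lengths in m; the calibration is good to about 2 mm. A picture is of the moment at which its call begins. There is no depth.
A pose or a line that the arm cannot do raises ctrl.IKError and nothing moves.
- ctrl.hand_in(): hands the job in; it is judged then, once.
Readings, each from a call of its own:
- ctrl.get_t(): time.
- ctrl.get_qpos(): joint angles.
- ctrl.get_qd(): joint speeds.
- ctrl.get_effort(): joint torques, N m.
- ctrl.get_tcp_pos(): TCP position.
- ctrl.get_tcp_rot(): TCP orientation.
- ctrl.get_wrist_force(): force on the tool from outside, world axes, zero at the start.
- ctrl.get_torque(): the same for the moment, N m.
- ctrl.get_finger_gap(): finger opening in m.
- ctrl.get_grasp_force(): force on a finger pad.
Only numpy, scipy, OpenCV 4.12 (cv2) and the standard library are available. Lean on these libraries where they do the work, as an engineer would, in place of code of your own. Each camera call takes 0.05 s, during which the arm holds its last target. There are 200 camera calls.

## Working session

There is one attempt and no reset: what is moved stays moved. The work goes in short steps, each a Python script; the robot and the scene stay as the last script left them, time stands still between calls to the robot, and variables do not carry over. Pictures are saved under pics/ and viewed, at most 14 in all, crops included, and the job is handed in when it is done.

```bash
mkdir -p pics; ls; cat > h.py <<'E'
import numpy as np, cv2
from rig import ctrl
def save(c,n): cv2.imwrite(n,c["image"][:,:,::-1])
def K(c): return np.array([[c["fx"],0,c["cx"]],[0,c["fy"],c["cy"]],[0,0,1.]])
def ray(c,uv):
    u=cv2.undistortPoints(np.array([[uv]],float),K(c),np.array(c["D"],float))[0,0]
    R=np.array(c["R"]);t=np.array(c["t"]);d=R.T@np.array([u[0],u[1],1]);return -R.T@t,d/np.linalg.norm(d)
def onz(c,uv,z):
    o,d=ray(c,uv);return o+d*(z-o[2])/d[2]
def tri(rays):
    A=sum(np.eye(3)-np.outer(d,d) for o,d in rays);b=sum((np.eye(3)-np.outer(d,d))@o for o,d in rays);return np.linalg.solve(A,b)
def proj(c,X): 
    return cv2.projectPoints(np.array([X],float),cv2.Rodrigues(np.array(c["R"]))[0],np.array(c["t"],float),K(c),np.array(c["D"],float))[0][0,0]
E
python3 - <<'E'
from h import *
import pickle
cs={n:ctrl.capture(n) for n in ("scene","side","wrist")}
pickle.dump(cs,open("c0.pkl","wb"))
for n,c in cs.items(): save(c,f"pics/{n}0.png"); R=np.array(c["R"]);print(n,(-R.T@np.array(c["t"])).round(3),R[2].round(2),c["fx"])
print(ctrl.get_t(),ctrl.get_tcp_rot())
E
```

```text
pics
scene [ 0.81  -0.493  0.691] [-0.34  0.56 -0.76] 412.92466921534384
side [ 0.305 -0.523  0.771] [ 0.26  0.55 -0.8 ] 490.31823601576764
wrist [0.092 0.522 0.374] [ 0.27 -0.09 -0.96] 345.64047281701426
0.15 [-1.79930278e+02 -4.90725559e-03  1.62191897e+02]
```

View pics/scene0.png

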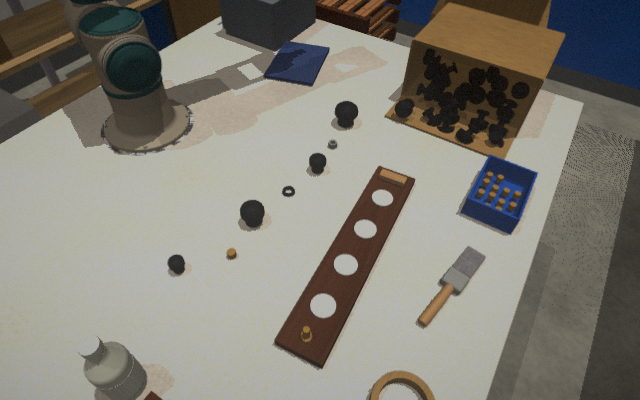

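View pics/side0.png

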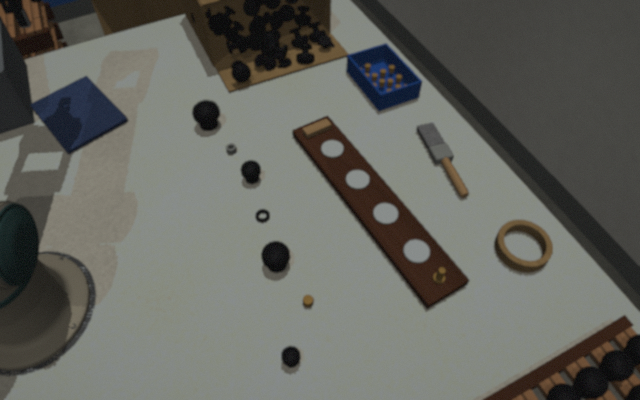

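The scene view shows the four knobs at about (346,113), (317,162), (252,213) and (176,263), four pads between (382,198) and (323,305), and the pin at (306,333). In the side view the knobs are at (206,114), (251,171), (276,256) and (291,356), and the pin is at (440,274). The carton stands beyond the biggest knob.

```bash
cat > m.py <<'E'
from h import *
def local(c,seed,kind):
    im=c["image"].astype(np.uint8); s=4; r=26
    x0,y0=int(seed[0])-r,int(seed[1])-r
    crop=cv2.resize(im[y0:y0+2*r,x0:x0+2*r],None,fx=s,fy=s,interpolation=cv2.INTER_CUBIC)
    hsv=cv2.cvtColor(crop,cv2.COLOR_RGB2HSV)
    if kind=="knob": m=(hsv[...,2]<75)&(hsv[...,1]<130)
    if kind=="pad": m=(hsv[...,2]>120)&(hsv[...,1]<70)
    if kind=="pin": m=(hsv[...,1]>120)&(hsv[...,2]>100)
    n,l,st,ce=cv2.connectedComponentsWithStats(m.astype(np.uint8))
    k=min(range(1,n),key=lambda i:np.hypot(*(ce[i]-s*r))-0.02*st[i,4]**.5*s)
    mm=(l==k).astype(np.uint8)
    if kind=="knob":
        d=cv2.distanceTransform(mm,cv2.DIST_L2,5);rad=d.max();p=np.argwhere(d>rad-.7).mean(0)[::-1]
    else: p=ce[k];rad=(st[k,4]/np.pi)**.5
    return (p+.5)/s-.5+[x0,y0],rad/s
E
python3 - <<'E'
from m import *
import pickle
cs=pickle.load(open("c0.pkl","rb"));a,b=cs["scene"],cs["side"]
S={"k1":((346,113),(206,114),"knob"),"k2":((317,162),(251,171),"knob"),"k3":((252,213),(276,256),"knob"),"k4":((176,263),(291,356),"knob"),
"p1":((382,198),(332,148),"pad"),"p2":((365,229),(357,179),"pad"),"p3":((346,265),(385,213),"pad"),"p4":((323,305),(417,251),"pad"),"pin":((306,333),(440,274),"pin")}
for n,(u,v,k) in S.items():
    (p,r1),(q,r2)=local(a,u,k),local(b,v,k)
    X=tri([ray(a,p),ray(b,q)])
    D=[2*r*np.linalg.norm(X+np.array(c["R"]).T@np.array(c["t"]))/c["fx"] for r,c in((r1,a),(r2,b))]
    print(n,p.round(1),q.round(1),X.round(4),"diam",np.round(D,4),"reproj",(proj(a,X)-p).round(1),(proj(b,X)-q).round(1))
# carton front corner, scene
print(onz(a,(387,117),0),onz(a,(510,153),0), onz(a,(401,93),0))
E
```

```text
k1 [346.1 111.4] [205.8 112.8] [0.4237 0.2909 0.0346] diam [0.0548 0.0567] reproj [-0.2  0.4] [-0.1 -0.5]
k2 [317.2 161.2] [249.5 169.8] [0.4537 0.1037 0.0241] diam [0.038  0.0348] reproj [-0.  0.] [-0. -0.]
k3 [251.8 211.7] [276.3 255.1] [ 0.4247 -0.1038  0.032 ] diam [0.0479 0.0451] reproj [-0.1  0.2] [-0.1 -0.3]
k4 [176.  262.9] [290.5 356.3] [ 0.3757 -0.2734  0.021 ] diam [0.0313 0.0295] reproj [-0.2  0.2] [-0.1 -0.3]
p1 [382.  197.2] [331.9 148. ] [0.6292 0.087  0.0217] diam [0.0412 0.0375] reproj [-0.2  0.3] [-0.1 -0.3]
p2 [364.9 228.4] [357.2 178.7] [ 0.6372 -0.0077  0.0214] diam [0.0423 0.0387] reproj [-0.2  0.3] [-0.1 -0.3]
p3 [345.4 264.1] [385.3 212.7] [ 0.6453 -0.1026  0.0213] diam [0.0438 0.04  ] reproj [-0.2  0.3] [-0.1 -0.3]
p4 [322.7 305.2] [416.4 250.5] [ 0.6533 -0.1975  0.0211] diam [0.0462 0.0415] reproj [-0.2  0.3] [-0.1 -0.3]
pin [305.9 328.9] [441.7 270. ] [ 0.6585 -0.2597  0.0482] diam [0.0125 0.009 ] reproj [-0.2  0.3] [-0.2 -0.3]
[0.507111   0.37400304 0.        ] [0.82689755 0.41464471 0.        ] [0.49255861 0.49698631 0.        ]
```

Measured heights and diameters match the text, so the order from the pin is q→p4, s→p3, p→p2 and r→p1. I'll close the fingers across the board (yaw 95), starting with the smallest knob.

```bash
cat > pp.py <<'E'
from m import *
O=[180,0,95]
KN={"q":((.3757,-.2734),(.6533,-.1975),.030,.023),"s":((.4537,.1037),(.6453,-.1026),.040,.027),"p":((.4247,-.1038),(.6372,-.0077),.050,.031),"r":((.4237,.2909),(.6292,.087),.060,.035)}
def retreat(w,L=.0573): s=w/2/L-.103; return L*(.9947-np.sqrt(1-s*s))
def pick(n,save_to=None):
    (x,y),_,D,h=KN[n]; z=h-.019-retreat(D)+.001
    ctrl.command_gripper(min(.085,D+.025),40)
    ctrl.move_ptp([x,y,.13],O)
    ctrl.move_l([x,y,z],feed=.15)
    ctrl.command_gripper(D-.02,40)
    print(n,"z",round(z,4),"gap",ctrl.get_finger_gap(),"F",ctrl.get_grasp_force(),"t",ctrl.get_t())
    ctrl.move_l([x,y,.16],feed=.2)
    print("lifted gap",ctrl.get_finger_gap(),ctrl.get_grasp_force()); return z
def place(n,z,d=(0,0)):
    _,(x,y),D,h=KN[n]; x+=d[0];y+=d[1]
    ctrl.move_ptp([x,y,.16],O)
    ctrl.move_l([x,y,z+.030],feed=.15)
    hit=ctrl.move_l([x,y,z+.019],feed=.03,until_force=4)
    print("touch",hit,ctrl.get_tcp_pos()[2]-z)
    ctrl.command_gripper(min(.085,D+.022))
    ctrl.move_l([x,y,.16],feed=.2); print("t",ctrl.get_t())
E
python3 - <<'E'
from pp import *
import pickle
a=pickle.load(open("c0.pkl","rb"))["scene"]
print("bottle",onz(a,(128,398),0),onz(a,(92,347),.1))
for n,(k,p,D,h) in KN.items(): print(n,np.round(ctrl.inverse_kinematics([*k,h-.02],O),0),np.round(ctrl.inverse_kinematics([*p,.03],O),0))
z=pick("q"); open("z.txt","w").write(str(z))
c=ctrl.capture("side"); save(c,"pics/q_lift.png"); s=ctrl.capture("wrist"); save(s,"pics/q_w.png")
cv2.imwrite("pics/q_both.png",np.vstack([np.hstack([c["image"],s["image"]])])[:,:,::-1][::2,::2]); 
E
```

```text
bottle [ 0.47539044 -0.48518761  0.        ] [ 0.42706721 -0.46691846  0.1       ]
q [-41.   6. 105.   0.  69. -46.] [-20.  36.  63.   0.  81. -25.]
s [  8.   6. 104.  -0.  70.   3.] [-12.  32.  69.   0.  79. -17.]
p [-19.   1. 109.   0.  70. -24.] [-4. 29. 73.  0. 78. -9.]
r [30. 12. 96. -0. 72. 25.] [ 5. 29. 73. -0. 78. -0.]
q z 0.0046 gap 0.02814216801915193 F 39.29003527387977 t 4.75
lifted gap 0.028053166052572763 39.38893463462591
```

View pics/q_both.png

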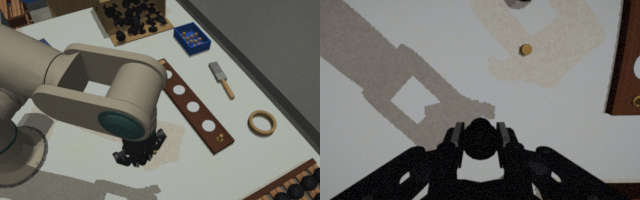

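The knob is held upright between the pads, at about (480,138) in the right half. The gap stays stable at 28 mm, so I'll place it.

```bash
python3 - <<'E'
from pp import *
place("q",float(open("z.txt").read()))
z=pick("s")
open("z.txt","w").write(str(z))
c=ctrl.capture("scene"); save(c,"pics/q_placed.png")
E
```

```text
touch True 0.02387180098387615
t 9.3667
s z 0.0075 gap 0.03852099827882814 F 40.00096422736533 t 12.325
lifted gap 0.038727790562812725 40.156630013370886
```

View pics/q_placed.png

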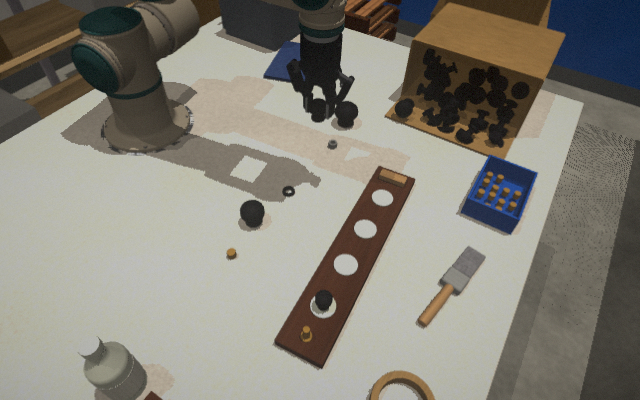

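Knob q stands upright on the pad at (323,300) next to the pin, and s is lifted at (318,110). I'll continue with the rest.

```bash
python3 - <<'E'
from pp import *
place("s",float(open("z.txt").read()))
z=pick("p"); place("p",z)
z=pick("r"); place("r",z)
ctrl.move_ptp([.35,.35,.3],O)
a=ctrl.capture("scene");b=ctrl.capture("side"); save(a,"pics/end_scene.png"); save(b,"pics/end_side.png")
for n,(k,p,D,h) in KN.items():
    X0=[*p,.023+h]
    u,_=local(a,proj(a,X0),"knob");v,_=local(b,proj(b,X0),"knob");X=tri([ray(a,u),ray(b,v)])
    print(n,u.round(1),X.round(4),(X[:2]-p).round(4))
print(ctrl.get_t())
E
```

```text
touch True 0.023930747134287954
t 16.825
p z 0.01 gap 0.04834225786446761 F 40.83935357630253 t 19.3083
lifted gap 0.048043929698131045 41.3570864405483
touch True 0.024178645224433887
t 23.5417
r z 0.012 gap 0.05813302888599981 F 43.24346257606521 t 26.5083
lifted gap 0.058195699543946364 43.00167598994449
touch True 0.02426038459297375
t 30.9083
q [323.4 298. ] [ 0.6528 -0.1969  0.0448] [-0.0005  0.0006]
s [345.9 256.8] [ 0.6452 -0.1053  0.0489] [-0.0001 -0.0027]
p [367.3 217.4] [ 0.6362 -0.0056  0.0505] [-0.001   0.0021]
r [384.4 186.9] [0.6295 0.0874 0.0549] [0.0003 0.0004]
32.5167
```

View pics/end_scene.png

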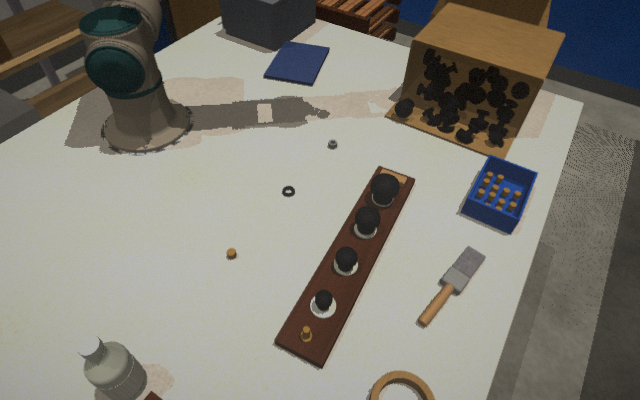

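View pics/end_side.png

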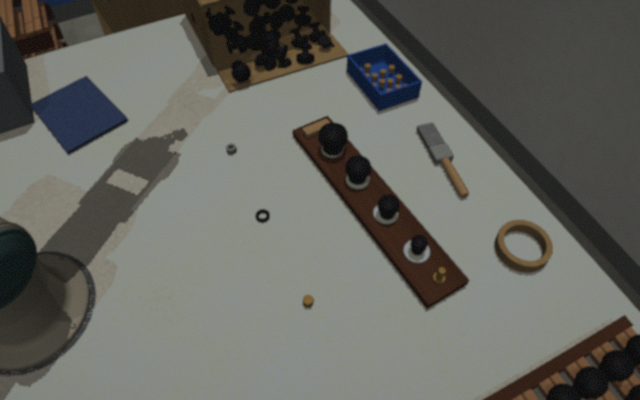

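Both views show all four knobs upright and in order from the pin: scene (323,298), (346,257), (367,217) and (384,187). Each is within 3 mm of its pad centre.

```bash
python3 -c "
from rig import ctrl
print(ctrl.hand_in())"
```

```text
the job is handed in; nothing more can be done
None
```

The four knobs stand upright on their pads in size order, smallest next to the brass pin, each within about 3 mm of its pad centre by my camera check, and I handed the job in at about 33 s of the 102 s allowed (the hand-in call returned no verdict).

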